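Sort the last cartons onto the packing turntable and hold its index plunger out

ROBOT

A 7-joint arm with a two-finger parallel gripper is mounted at the origin on the work surface. World frame = base frame: x ahead of the robot, y to its left, z up, the work surface at z = 0. Lengths are in mm, angles in rad, forces in N, time in s.
With the tool pointing down it reaches from about 400 to 900 mm from the base axis. Payload 5.6 kg.
Tool frame: the origin (TCP) lies midway between the tips of the shut fingers; the grasp point (between the pads) lies 19 mm behind it; x points along the fingers, y is the direction in which the jaws open and shut, and the axes are right-handed (so a half turn about x gives the same grasp; the last joint's range is limited). The gripper opens to 92 mm and grips with 3 to 60 N. Pads are 20 mm wide; open, the fingers measure 128 mm over their backs; the gripper's body (75 mm by 189 mm) begins 69 mm behind the grasp point.
Start: joints at [1.276, 0.468, -0.012, 1.603, 0.006, 1.071, -0.056], TCP at [161.903, -629.521, 214.592] pointing down, gripper open.
Joint ranges: [-2.53, 2.53], [-0.31, 2.02], [-1.57, 1.55], [0.28, 2.44], [-1.29, 4.43], [0.15, 1.84], [-2.92, 2.92]. Speed limits (rad/s): [2.57, 2.57, 3.14, 3.14, 3.14, 3.14, 3.14].

INTERFACE

Orientations are given as a rotation vector (axis times angle).
In Python, from cell import robot, grip, kin, viewer gives the robot as it stands. Calls block until the motion is done:
- robot.movep(position, orientation): joint-space move of the TCP to a pose.
- robot.servo_line(position, feed=150, rotation=None): straight line of the TCP; rotation=None keeps the orientation; feed is the mean speed in mm/s.
- robot.goto_joints(angles): joint-space move.
- grip(opening, newtons=None): opening from 0.0 (shut) to 1.0 (fully open); newtons is the grip in N (None keeps the last); returns when the fingers have stopped.
- robot.hold(seconds).
- kin.ik(position, orientation): joint angles nearest the present ones, or None.
- robot.observe(): the state.
- viewer.read_camera(name): name is "scene" or "top" or "wrist"; returns the picture (480x640x3 uint8, red, green, blue); there is no depth.
- viewer.camera_info(name): a dict with "camera_matrix" (3x3 intrinsics, pixels), "R" (3x3) and "t" (3): a world point X has camera coordinates R X + t. Camera axes: x right, y down, z forward; pixel columns grow to the right and rows downward; lengths in mm; the calibration is good to about 2 mm. A picture is of the moment at which its call begins: read the wrist's pose just before it. camera_info takes no time and is no camera call; for the wrist camera it gives the pose at the moment of the call.
A pose or a line that the arm cannot do raises robot.IKError and nothing moves.
- robot.job_done(): hands the job in, once; it reports no verdict.
Trained networks look in the newest picture that a camera, given by its name, has taken for a name from the list of things; names that differ only in an ending like _2 or _b are one class to them, and where a whole thing is asked for, a point or a joint stands for the part that bears it (a point fixed in the world has none). Each returns a list of dicts, best first, with "confidence" (0 to 1); they miss things now and then, are a little off and sometimes report something else, mostly with a low value. They report only what shows in the picture. A call takes as long as a camera call. They do not tell look-alikes from the thing itself.
- viewer.silhouettes(name, camera): "mask" (480x640 bool, what is visible of it).
- viewer.pinpoint(name, camera): "at" ([x, y, z] in mm, in the coordinates of the camera as it stood for that picture, good to about 4 mm: a listed point, or the origin of a listed thing).
The state is a dict: "t": time; "joints": joint angles; "joint_velocities": joint speeds; "joint_torque": joint torques, N m; "tcp_pos": TCP position; "tcp_rot": TCP orientation; "contact_force": force on the tool from outside, world axes, zero at the start; "wrist_torque": the same for the moment, N m; "grip_width": opening from 0.0 (shut) to 1.0 (fully open).
Only numpy, scipy, OpenCV 4.12 (cv2) and the standard library are available. Lean on these libraries where they do the work, as an engineer would, in place of code of your own. Each camera call takes 0.05 s, during which the arm holds its last target.

TASK

Three chocolate cartons, two flat and one long stick, lie on the table top on either side of the packing turntable: put each into the turntable tray that already holds a carton of its shape, let go of it there, and leave the two cartons that were there in their trays. Then take the black knob of the turntable's sprung index plunger, pull it straight up as far as it goes and finish holding it fully out, so that the packer across the table can swing the trays round. The jars, tape, brush, stamp and sleeves on the table stay where they are.

Things in the scene. Friction and masses are not known exactly. Their poses are not given: they have to be found in the camera images.
- flat_1: first loose flat chocolate carton, dark brown card with a gold band near each end, 50 x 36 x 16 mm (its own x, y, z), 32 g, lying flat; origin: centre of its underside
- flat_2: second loose flat chocolate carton, dark brown card with a gold band near each end, 50 x 36 x 16 mm (its own x, y, z), 32 g, lying flat; origin: centre of its underside
- stick_1: loose long stick carton in the same brown and gold card, 80 x 22 x 22 mm (its own x, y, z), 42 g, lying down; origin: centre of its underside
- flat_in_tray: the carton already in one tray: flat chocolate carton, dark brown card with a gold band near each end, 50 x 36 x 16 mm (its own x, y, z), 32 g, lying flat; origin: centre of its underside
- stick_in_tray: the carton already in the other tray: long stick carton in the same brown and gold card, 80 x 22 x 22 mm (its own x, y, z), 42 g, lying down; origin: centre of its underside
- tray_a (a point): open steel tray on the dial, -x side of its axis, inside 99 x 204 mm (x, y), 29 mm deep, walls 3 mm; this point: centre of its inner floor, 60 mm above the table; x across, y along it towards the plunger's side, z up. Begun with one carton, flat or stick (varies), lying along the tray centred about 55 mm towards -y; the rest is empty
- tray_b (a point): open steel tray on the dial, +x side of its axis, inside 99 x 204 mm (x, y), 29 mm deep, walls 3 mm; this point: centre of its inner floor, 60 mm above the table; x across, y along it towards the plunger's side, z up. Begun with one carton, flat or stick (varies), lying along the tray centred about 55 mm towards -y; the rest is empty
- turntable: fixed base, grey; origin on the table top under the dial's axis. Dial 336 mm across, top at 57 mm, lugs with index holes out to 202 mm; tray centres 56 mm from the axis (-x, +x), rims at 89 mm. Plunger 183 mm from the axis towards +y, in a bracket 40 mm wide reaching 212 mm, arm top at 82 mm, barrel 22 mm across to 93 mm. The pin locks the dial; pulled, the dial can turn, with slight friction
- plunger_knob (a point): middle of the black round knob on top of the index plunger, 30 mm across, 26 mm tall, 120 mm above the table at rest, standing on a 14 mm neck (14 mm of neck is free below the knob, above the barrel); rises with the plunger, vertical axis, grasp it from above
- plunger (a joint): plunger travel in m: 0 = pin fully home in the index hole, 0.018 = pulled up to its stop. A spring pulls it home: about 5 N at 0 rising to 10 N at the stop. The pin sits 12 mm deep in the hole
- glue_jar: closed glass glue jar, 58 mm across, 85 mm tall, steel lid; bystander, origin: centre of its underside
- open_jar: open empty glass jar, 60 mm across, 62 mm tall; bystander, origin: centre of its underside
- tape_roll: roll of clear tape lying flat, 90 mm across, 24 mm tall; bystander, origin: centre of its underside
- glue_brush: flat glue brush with a wooden handle lying down, 170 mm long, 20 mm thick; bystander, origin: centre of its underside
- date_stamp: hand stamp, foot 64 x 36 mm, 72 mm tall with its wooden knob; bystander, origin: centre of its underside
- sleeve_stack: stack of flat carton sleeves, 90 x 60 x 18 mm; bystander, origin: centre of its underside
Things that resemble listed ones, but are neither listed nor needed, are in the scene too. Leave any orange look-alike of the stick_in_tray alone.

How it is judged:
By the outcome, as a careful person would: the job done as asked, in the order asked, and still so for the second after the job is handed in, while the arm keeps its last pose, push and grip.
It also fails if it takes over 70 s, if anything falls off the work surface, if the arm or the gripper's body presses on something with over 40 N, if the wrist force passes 120 N, or if a joint passes its speed limit or range.

## Working session

There is one attempt and no reset: what is moved stays moved. The work goes in short steps, each a Python script; the robot and the scene stay as the last script left them, time stands still between calls to the robot, and variables do not carry over. Pictures are saved under pics/ and viewed, and the job is handed in when it is done.

```bash
ls; mkdir -p pics
python3 - <<'E'
from cell import robot, grip, kin, viewer
import cv2,numpy as np
for c in ["scene","top"]:
    im=viewer.read_camera(c); cv2.imwrite(f"pics/{c}0.png",im[:,:,::-1])
    i=viewer.camera_info(c); print(c,np.round(i["camera_matrix"],1).tolist(),np.round(i["R"],3).tolist(),np.round(i["t"],1).tolist())
    for n in ["flat_1","stick_1","tray_a","turntable","plunger_knob","glue_jar","open_jar","tape_roll","glue_brush","date_stamp","sleeve_stack"]:
        for d in viewer.pinpoint(n,c):
            w=np.array(i["R"]).T@(np.array(d["at"])-i["t"]); p=np.array(i["camera_matrix"])@d["at"]; print(n,round(d["confidence"],2),np.round(w),np.round(p[:2]/p[2]))
s=robot.observe();print(s["t"],s["tcp_pos"],s["tcp_rot"],s["contact_force"])
E
```

```text
pics
scene [[507.9, 0.0, 326.9], [0.0, 507.9, 241.1], [0.0, 0.0, 1.0]] [[-0.794, 0.608, -0.021], [0.335, 0.408, -0.85], [-0.508, -0.682, -0.527]] [412.0, -67.2, 1493.0]
flat_1 0.66 [ 445. -363.   -1.] [273. 219.]
flat_1 0.57 [505. 342.  -0.] [438. 363.]
stick_1 0.8 [ 591. -353.   -3.] [231. 237.]
tray_a 0.74 [628.  -4.  62.] [287. 281.]
tray_a 0.55 [524. -53.  62.] [311. 255.]
tray_a 0.37 [ 716. -308.   -3.] [197. 260.]
turntable 0.7 [575. -30.  -3.] [301. 289.]
plunger_knob 0.3 [505. 341.  -2.] [437. 364.]
plunger_knob 0.21 [670. 395.  -0.] [396. 424.]
glue_jar 0.59 [ 716. -308.    0.] [197. 259.]
glue_jar 0.4 [522. -56.  63.] [311. 254.]
open_jar 0.97 [402. 317.  -2.] [462. 335.]
tape_roll 0.78 [ 398. -475.    1.] [266. 201.]
glue_brush 0.6 [ 552. -106.   65.] [290. 249.]
glue_brush 0.56 [ 516. -481.   -0.] [232. 212.]
date_stamp 0.78 [671. 396.  -3.] [396. 426.]
sleeve_stack 0.75 [435. 492.  -2.] [525. 393.]
top [[550.1, 0.0, 326.2], [0.0, 550.1, 244.7], [0.0, 0.0, 1.0]] [[-0.007, -1.0, 0.005], [-0.989, 0.006, -0.149], [0.149, -0.006, -0.989]] [-0.9, 493.8, 1301.8]
flat_1 0.65 [ 4
[... 172 characters left out ...]
. -11.  65.] [329. 189.]
tray_a 0.61 [522. -55.  58.] [347. 232.]
turntable 0.82 [572. -30.   1.] [336. 216.]
plunger_knob 0.63 [500. 138. 118.] [264. 237.]
glue_jar 0.93 [ 713. -308.    5.] [445. 161.]
open_jar 0.85 [398. 314.  -1.] [198. 286.]
tape_roll 0.96 [ 398. -477.   -3.] [517. 284.]
tape_roll 0.5 [ 519. -477.    2.] [514. 236.]
glue_brush 0.95 [ 519. -475.   -1.] [514. 236.]
glue_brush 0.71 [502. 340.   2.] [188. 244.]
date_stamp 0.65 [ 450. -363.   -4.] [470. 264.]
sleeve_stack 0.79 [432. 495.   2.] [125. 273.]
sleeve_stack 0.54 [ 446. -362.   -1.] [470. 265.]
1.2 [ 161.90735577 -629.51254692  214.57114295] [ 2.08733359  0.26413576 -2.08742197] [-0.77703973  0.7883925  -0.44716773]
```

View pics/scene0.png

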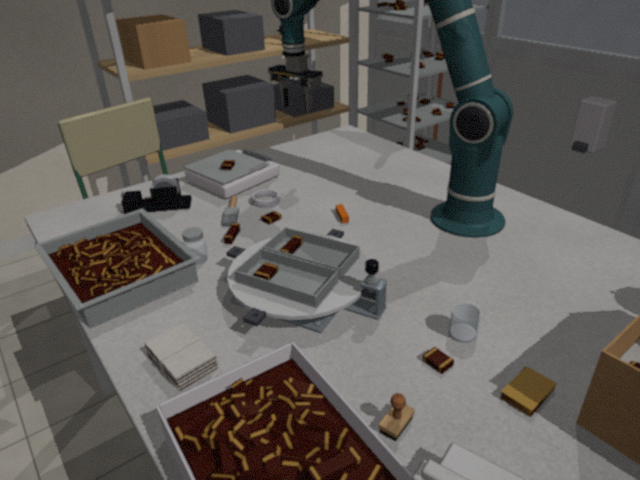

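View pics/top0.png

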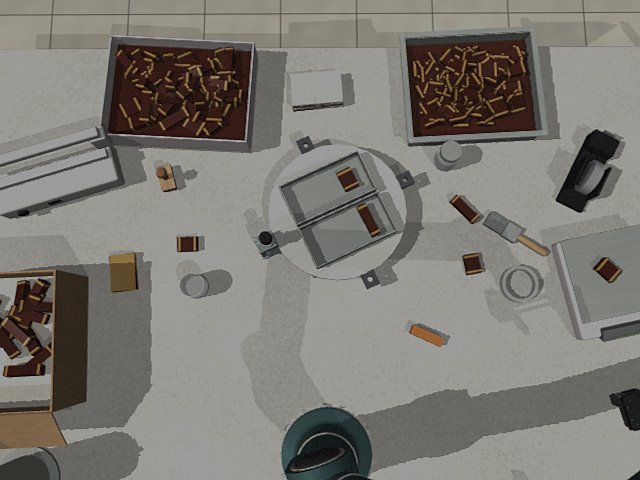

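Run:
```python
import cv2
im=cv2.imread("pics/top0.png")
cv2.imwrite("pics/tc1.png",cv2.resize(im[110:300,230:420],None,fx=3,fy=3,interpolation=cv2.INTER_CUBIC))
a=cv2.resize(im[130:330,150:250],None,fx=3,fy=3,interpolation=cv2.INTER_CUBIC);b=cv2.resize(im[130:330,420:550],None,fx=3,fy=3,interpolation=cv2.INTER_CUBIC)
cv2.imwrite("pics/tc2.png",cv2.hconcat([a,b]))
```

```text
(no output)
```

View crops.

View pics/tc1.png

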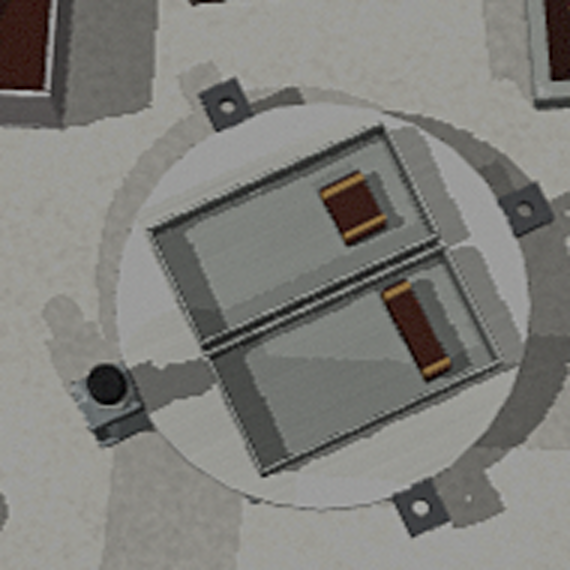

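View pics/tc2.png

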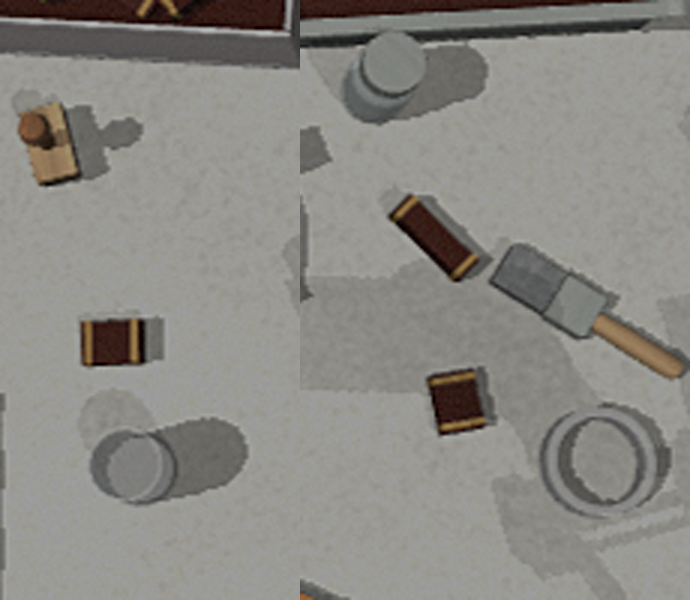

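```bash
cat > h.py <<'E'
from cell import robot, grip, kin, viewer
import cv2,numpy as np
def ray(c,px,z,i=None):
    i=i or viewer.camera_info(c);R=np.array(i["R"]);t=np.array(i["t"]);K=np.array(i["camera_matrix"])
    d=R.T@np.linalg.inv(K)@np.array([px[0],px[1],1.]);o=-R.T@t
    return o+d*(z-o[2])/d[2]
def proj(c,X,i=None):
    i=i or viewer.camera_info(c);p=np.array(i["camera_matrix"])@(np.array(i["R"])@np.array(X,float)+i["t"]);return p[:2]/p[2]
def rot(yaw):
    # tool x down, tool y (jaw) horizontal at angle yaw
    from scipy.spatial.transform import Rotation as Ro
    x=np.array([0,0,-1.]);y=np.array([np.cos(yaw),np.sin(yaw),0]);z=np.cross(x,y)
    return Ro.from_matrix(np.stack([x,y,z],1)).as_rotvec()
E
python3 - <<'E'
from h import *
for n in ["flat_1","stick_1","turntable","flat_in_tray","stick_in_tray"]:
  for c in ["top"]:
    viewer.read_camera(c)
    for d in viewer.silhouettes(n,c):
        m=d["mask"].astype(np.uint8); r=cv2.minAreaRect(np.argwhere(m)[:,::-1].astype(np.float32)); print(n,c,round(d["confidence"],2),m.sum(),np.round(r[0]),np.round(r[1]),round(r[2]))
from scipy.spatial.transform import Rotation as Ro
s=robot.observe();print(Ro.from_rotvec(s["tcp_rot"]).as_matrix().round(2), viewer.camera_info("wrist"))
E
```

```text
flat_1 top 0.79 281 [472. 264.] [20. 15.] 77
flat_1 top 0.67 424 [167. 178.] [26. 17.] 72
flat_1 top 0.58 15280 [337. 212.] [138. 137.] 19
flat_1 top 0.39 583 [519. 283.] [36. 38.] 90
flat_1 top 0.28 892 [516. 235.] [70. 18.] 31
stick_1 top 0.74 394 [464. 209.] [33. 12.] 45
turntable top 0.79 15266 [337. 213.] [138. 138.] 21
flat_in_tray top 0.68 322 [348. 179.] [21. 16.] 63
stick_in_tray top 0.77 351 [369. 220.] [34. 11.] 63
stick_in_tray top 0.67 321 [426. 335.] [35. 10.] 23
[[-0.    0.25 -0.97]
 [-0.   -0.97 -0.25]
 [-1.    0.    0.  ]] {'camera_matrix': array([[377.5951747 ,   0.        , 321.82164455],
       [  0.        , 377.5951747 , 236.62740536],
       [  0.        ,   0.        ,   1.        ]]), 'R': array([[ 2.48226711e-01, -9.68701829e-01, -5.16309372e-04],
       [-9.24608791e-01, -2.37086920e-01,  2.98141536e-01],
       [-2.88932661e-01, -7.35293088e-02, -9.54521534e-01]]), 't': array([-650.2236952 ,  -33.93955328,  393.24620772])}
```

Top view: the loose flats are at about (188,243) and (472,264), and the loose stick at (464,209). The tray nearer the robot holds a stick (370,219) and the far tray a flat (347,179). The knob is at (265,237).

Possible mix-ups:
- orange stick at (428,335)
- carton on the scale at (607,269)
- cartons in the bins at (180,95), (470,85) and (25,330)

The crops confirm my picks: brown card with gold bands, lying on the table top. Next I refine the tray geometry and take a wrist view of the first flat.

Run:
```python
from h import *
f=lambda p,o:(o[0]+p[0]/3-.33,o[1]+p[1]/3-.33)
for nm,cs in dict(b=[(148,229),(382,125),(440,243),(205,348)],a=[(210,357),(445,248),(503,362),(263,475)]).items():
    P=np.array([ray("top",f(c,(230,110)),89)[:2] for c in cs]); print(nm,P.round(1).tolist(),P.mean(0).round(1),[np.linalg.norm(P[i]-P[i-1]).round() for i in range(4)], [np.degrees(np.arctan2(*(P[i]-P[i-1])[::-1])).round(1) for i in range(4)])
print("knob",ray("top",f((105,384),(230,110)),131).round(1))
for nm,a,b,o,z in [("flatL",(87,343),(137,341),(150,130),16),("flatR",(153,374),(162,429),(420-0,130),16),("stick",(104,207),(165,267),(420,130),22)]:
    A=ray("top",f(a,o),z);B=ray("top",f(b,o),z);print(nm,((A+B)/2).round(1),np.degrees(np.arctan2(*(A-B)[1::-1])).round(1),np.linalg.norm(A-B).round())
# first approach
t0=robot.observe()["t"]
yaw=np.radians(95)
c=[]
for y in [yaw,yaw-np.pi]:
    q=kin.ik([447,-361,130],rot(y));c.append((q,y));print(q)
```

```text
b [[627.6, 107.4], [712.2, -79.2], [615.0, -123.7], [531.5, 62.2]] [621.6  -8.3] [np.float64(106.0), np.float64(205.0), np.float64(107.0), np.float64(204.0)] [np.float64(25.2), np.float64(-65.6), np.float64(-155.4), np.float64(114.2)]
a [[524.4, 58.3], [610.9, -127.6], [519.1, -171.1], [431.3, 17.2]] [521.4 -55.8] [np.float64(102.0), np.float64(205.0), np.float64(102.0), np.float64(208.0)] [np.float64(23.8), np.float64(-65.0), np.float64(-154.6), np.float64(115.0)]
knob [496.5 135.7 131. ]
flatL [501.5 339.6  16. ] 92.0 41.0
flatR [ 448.1 -363.4   16. ] 6.6 46.0
stick [ 584.8 -349.    22. ] 43.5 70.0
[ 1.14901489  0.55548878 -0.69419625  1.82718523  0.43869567  0.9178586
  1.91382044]
[ 0.70132603  0.44730693 -0.10176722  1.85708866  0.05904116  0.84008356
 -0.91344743]
```

```bash
cat >> h.py <<'E'
def best(pos,yaw):
    q0=np.array(robot.observe()["joints"]);o=[]
    for y in [yaw,yaw-np.pi,yaw+np.pi]:
        q=kin.ik(pos,rot(y))
        if q is not None:
            o.append((np.abs(np.array(q)-q0).max()+ (5 if abs(q[6])>2.8 else 0),y))
    return min(o)[1]
def T(): return round(robot.observe()["t"],2)
AX=np.array([571.5,-32.]);th=np.radians(24.5);TX=np.array([np.cos(th),np.sin(th)]);TY=np.array([-TX[1],TX[0]])
TA=AX-56*TX;TB=AX+56*TX
def carton(c,name,info=None):
    "brown/gold blobs in picture -> list of centre px"
def snap(c,fn):
    i=viewer.camera_info(c);im=viewer.read_camera(c);cv2.imwrite(f"pics/{fn}.png",im[:,:,::-1]);return im,i
E
python3 - <<'E'
from h import *
print(T())
y=best([448,-363,150],np.radians(96.6)); robot.movep([448,-363,150],rot(y));print(T(),y)
im,i=snap("wrist","w1")
for d in viewer.pinpoint("flat_1","wrist"): print(d["confidence"],(i["R"].T@(np.array(d["at"])-i["t"])).round(1))
print(proj("wrist",[448,-363,16],i))
E
```

```text
1.7
3.17 -1.4556045961632709
0.77 [ 4.457e+02 -3.634e+02 -1.000e-01]
[319.60858207 223.17659711]
```

View pics/w1.png

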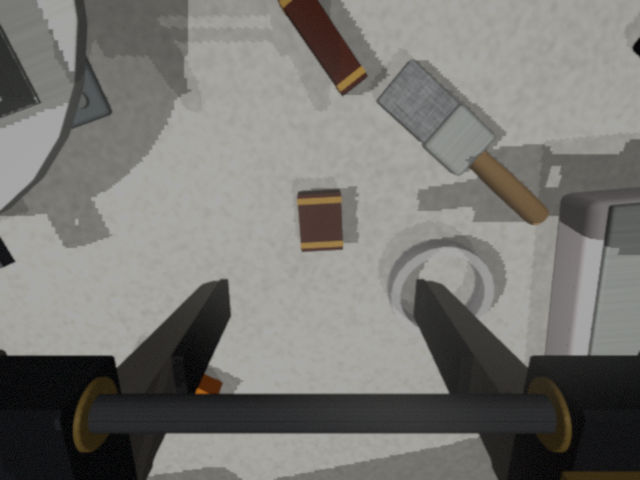

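The wrist view shows the flat at (321,220), square to the jaws, with brush and tape clear. I pick it.

```bash
cat >> h.py <<'E'
def pick(xy,zt,pre,w,n=25):
    grip(pre/92.)
    robot.servo_line([xy[0],xy[1],zt],feed=150)
    grip(max(0,(w-12)/92.),n); g=robot.observe()["grip_width"]*92
    robot.servo_line([xy[0],xy[1],160],feed=200)
    print("grip w",round(g,1),round(robot.observe()["grip_width"]*92,1),T())
def place(xy,zt,w,yaw,extra=10):
    y=best([xy[0],xy[1],165],yaw)
    robot.movep([xy[0],xy[1],165],rot(y)); print("above",T())
    robot.servo_line([xy[0],xy[1],zt+15],feed=150)
    robot.servo_line([xy[0],xy[1],zt],feed=50)
    print("f",robot.observe()["contact_force"].round(1),T())
    grip((w+extra)/92.); print("rel",robot.observe()["grip_width"]*92)
    robot.servo_line([xy[0],xy[1],165],feed=150); print(T())
E
python3 - <<'E'
from h import *
i=viewer.camera_info("wrist"); p=ray("wrist",(320.8,220),16,i); print(p)
pick(p[:2],3,70,36)
P=TB+62*TY
y=best([P[0],P[1],165],th); robot.movep([P[0],P[1],165],rot(y)); print(T())
im,i=snap("wrist","w2"); snap("top","t2")
for nm,X in dict(flatend=[*TB,60],).items(): print(proj("wrist",X,i))
E
```

```text
[ 450.77572892 -363.69509012   16.        ]
grip w 35.8 35.7 6.46
8.07
[323.8583894  306.01754391]
```

View pics/w2.png

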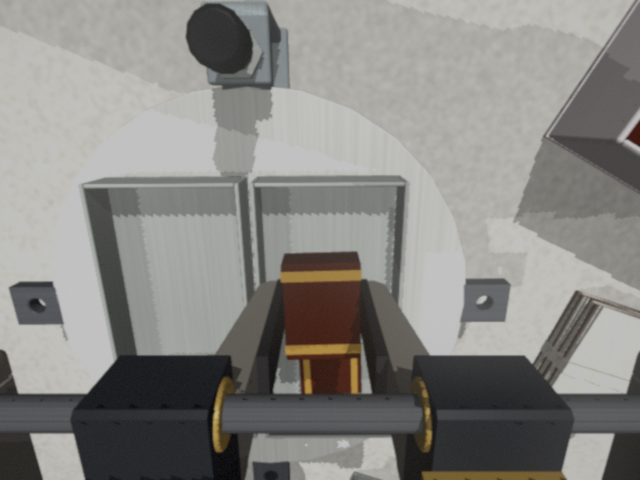

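Run:
```python
from h import *
i=viewer.camera_info("wrist")
for p,z in [((83,184),89),((244,179),89),((255,179),89),((406,179),89),((219,38),133)]:
    X=ray("wrist",p,z,i)[:2];d=X-AX;print(p,X.round(1),(d@TX).round(1),(d@TY).round(1))
print(robot.observe()["tcp_pos"],TB+62*TY)
```

```text
(83, 184) [435.7  21. ] -101.6 104.6
(244, 179) [530.7  67.5] 4.1 107.5
(255, 179) [537.2  70.4] 11.3 107.4
(406, 179) [627. 111.] 109.8 107.1
(219, 38) [501.1 136.1] 5.6 182.1
[596.84014462  45.91663536 164.77924969] [596.74685012  47.64042038]
```

```bash
sed -i 's/^AX=np.array(\[571.5,-32.\]);\(.*\)$/\1;AX=np.array([571.5,-32.])+2.5*TX+1*TY/' h.py; sed -n '/AX=/p' h.py
python3 - <<'E'
from h import *
place(TB+62*TY,64,36,th,extra=9)
p=[584.8,-349];y=best([*p,170],np.radians(133.5)); robot.movep([*p,170],rot(y)); print(T())
im,i=snap("wrist","w3"); snap("top","t3")
for d in viewer.pinpoint("stick_1","wrist"): print(d["confidence"],(i["R"].T@(np.array(d["at"])-i["t"])).round(1))
a=cv2.imread("pics/t3.png");cv2.imwrite("pics/t3c.png",cv2.resize(a[130:280,240:420],None,fx=4,fy=4,interpolation=cv2.INTER_CUBIC))
E
```

```text
th=np.radians(24.5);TX=np.array([np.cos(th),np.sin(th)]);TY=np.array([-TX[1],TX[0]]);AX=np.array([571.5,-32.])+2.5*TX+1*TY
above 8.42
f [ 0.4 -0.2 -1.1] 9.59
rel 44.92211325781715
10.76
12.24
```

View pics/w3.png

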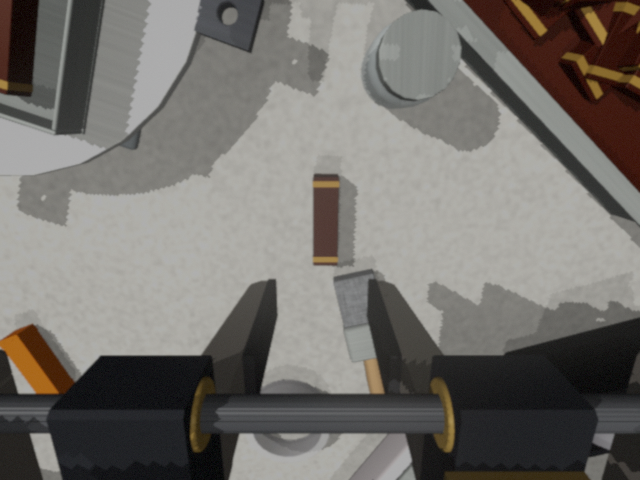

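View pics/t3c.png

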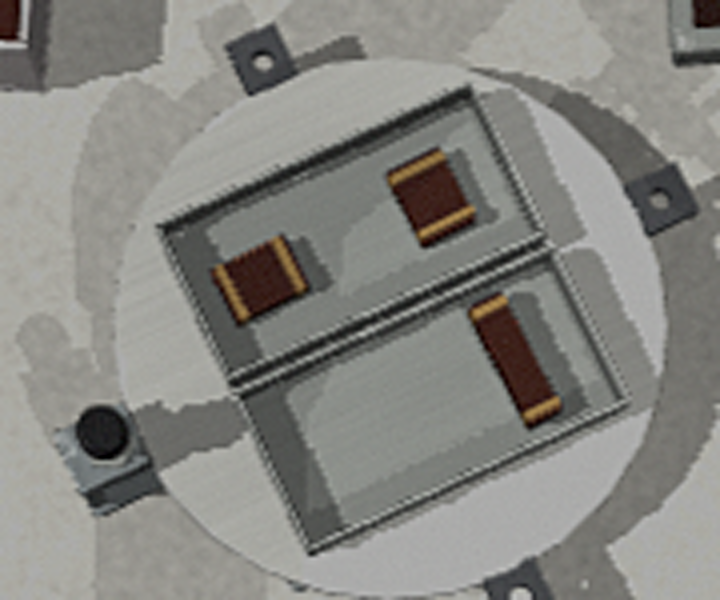

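Flat 1 is in the far tray, clear of its neighbour (top crop (258,280)). The stick is at wrist pixel (326,220), aligned with the jaws, and the brush starts clear of the finger path.

Run:
```python
from h import *
i=viewer.camera_info("wrist"); p=ray("wrist",(326,220),22,i); print(p)
pick(p[:2],3,50,22)
place(TA+40*TY,64,22,th,extra=14)
p=[501.5,339.6];y=best([*p,150],np.radians(2)); robot.movep([*p,150],rot(y)); print(T())
im,i=snap("wrist","w4"); snap("top","t4")
a=cv2.imread("pics/t4.png");cv2.imwrite("pics/t4c.png",cv2.resize(a[130:280,240:420],None,fx=4,fy=4,interpolation=cv2.INTER_CUBIC))
```

```text
[ 588.11304709 -349.65282891   22.        ]
grip w 22.1 21.9 15.42
above 16.71
f [ 0.1 -0.3 -0.7] 17.88
rel 35.654144660880426
19.12
20.46
```

View pics/w4.png

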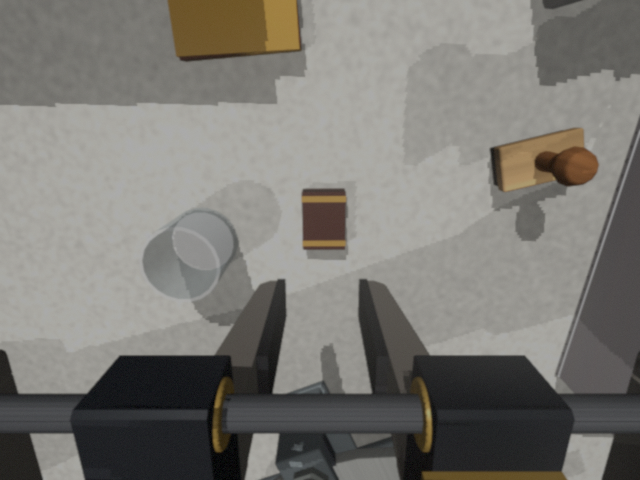

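View pics/t4c.png

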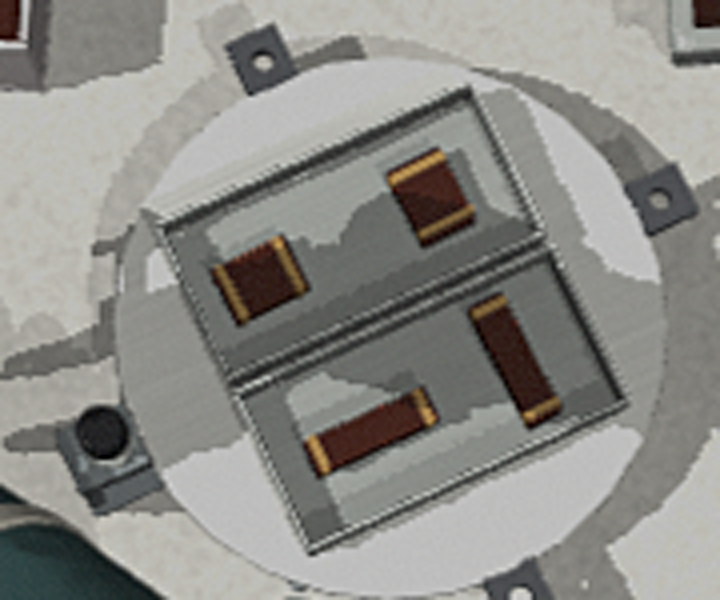

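The stick is in the near tray beside its mate. The second flat is at wrist pixel (325,219), with the open jar clear of it.

Run:
```python
from h import *
i=viewer.camera_info("wrist"); p=ray("wrist",(325,219),16,i); print(p)
pick(p[:2],3,56,36)
place(TB+1*TY,64,36,th,extra=9)
for c in ["scene","top"]:
    i=viewer.camera_info(c); viewer.read_camera(c)
    for d in viewer.pinpoint("plunger_knob",c): print(c,d["confidence"],(i["R"].T@(np.array(d["at"])-i["t"])).round(1))
K=AX+183*TY; print(K)
# look at knob from above, jaws along tray x
y=best([*K,230],th); robot.movep([*K,230],rot(y)); print(T(),robot.observe()["tcp_pos"])
grip(60/92)
im,i=snap("wrist","w5"); print(proj("wrist",[*K,133],i))
for d in viewer.pinpoint("plunger_knob","wrist"): print(d["confidence"],(i["R"].T@(np.array(d["at"])-i["t"])).round(1))
snap("top","t5"); a=cv2.imread("pics/t5.png");cv2.imwrite("pics/t5c.png",cv2.resize(a[130:280,240:420],None,fx=4,fy=4,interpolation=cv2.INTER_CUBIC))
```

```text
[504.4618187  342.44148792  16.        ]
grip w 35.8 35.6 23.54
above 24.92
f [ 0.3  0.5 -0.5] 26.09
rel 44.86740919213794
27.26
scene 0.56 [498.1 131.7 120.8]
scene 0.47 [669.9 393.8   0. ]
top 0.58 [571.1 -30.5   2.7]
top 0.49 [500.1 136.8 118.7]
[497.47134653 136.46960695]
28.27 [498.51898644 134.85303736 229.63459323]
[322.64947101 237.50474141]
```

View pics/w5.png

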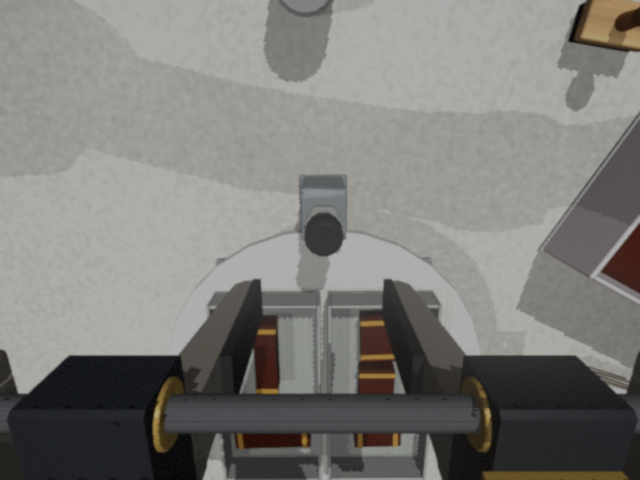

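View pics/t5c.png

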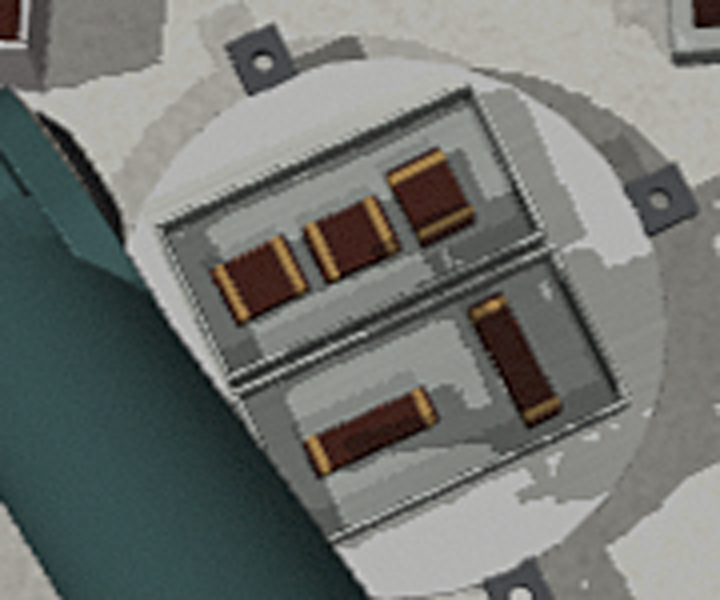

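All five cartons are in the right trays (top crop). The knob is at wrist pixel (324,234). I grip it gently and check the side load.

Run:
```python
from h import *
i=viewer.camera_info("wrist"); p=ray("wrist",(324,234),133,i); print(p, (p[:2]-AX)@TX,(p[:2]-AX)@TY)
k=0.6*p[:2]+0.4*np.array([498,135.]);print(k)
robot.servo_line([*k,135],feed=150); print(robot.observe()["contact_force"].round(1))
robot.servo_line([*k,102],feed=60); s=robot.observe();print(s["contact_force"].round(1),s["tcp_pos"])
grip(20/92,10); s=robot.observe(); print(s["grip_width"]*92,s["contact_force"].round(1),s["contact_force"][:2]@TX,s["contact_force"][:2]@TY,s["tcp_pos"],T())
```

```text
[497.17456921 139.57643796 133.        ] 1.018325962322804 185.95016744572328
[497.50474153 137.74586278]
[ 0.3 -0.2  0.2]
[ 0.3 -0.6  0.9] [497.51209388 137.97988    101.91629548]
29.61172488202934 [ 1.6  0.3 -1.1] 1.571089135434079 -0.38043595678762904 [498.10253509 137.93151828 102.21494533] 30.88
```

Run:
```python
from h import *
grip(15/92,50); s=robot.observe(); print(s["grip_width"]*92,s["contact_force"].round(1),s["tcp_pos"].round(2),T())
x,y0,_=s["tcp_pos"]
z0=s["tcp_pos"][2]
for dz in [4,8,12,15,17,18,19]:
    robot.servo_line([497.5,137.75,z0+dz],feed=30); robot.hold(0.15);s=robot.observe()
    print(dz,(s["tcp_pos"][2]-z0).round(2),s["contact_force"].round(1),round(s["grip_width"]*92,2),s["t"])
    if s["contact_force"][2]<-25: break
snap("scene","s6");snap("wrist","w6")
```

```text
28.956979386735508 [ 3.2  1.1 -0.5] [498.08 137.95 102.25] 31.1
4 3.7 [ 4.9  1.3 -7.1] 28.94 31.5417
8 7.56 [ 4.7  1.8 -7.4] 28.91 31.975
12 11.44 [ 5.4  2.2 -8.6] 29.11 32.4083
15 14.35 [ 5.7  2.8 -9.3] 28.93 32.8083
17 16.29 [  6.3   2.6 -10.5] 28.92 33.2083
18 17.26 [ 7.   3.  -9.6] 29.28 33.6083
19 18.07 [  6.5   2.7 -11.4] 29.27 34.0083
```

Run:
```python
from h import *
z0=102.25
for dz in [19.7,20.3,20.9,21.5,22.1]:
    robot.servo_line([497.5,137.75,z0+dz],feed=20); robot.hold(0.2);s=robot.observe()
    print(dz,(s["tcp_pos"][2]-z0).round(2),s["contact_force"].round(1),round(s["grip_width"]*92,2),s["t"])
    if s["contact_force"][2]<-19: break
i=viewer.camera_info("scene");snap("scene","s7");snap("top","t7")
u,v=proj("scene",[497.5,137.75,100]).astype(int)
a=cv2.imread("pics/s7.png");b=cv2.imread("pics/t7.png")
cv2.imwrite("pics/s7c.png",cv2.resize(a[v-70:v+60,u-110:u+50],None,fx=4.5,fy=4.5,interpolation=cv2.INTER_CUBIC))
cv2.imwrite("pics/t7c.png",cv2.resize(b[130:280,240:420],None,fx=4,fy=4,interpolation=cv2.INTER_CUBIC))
```

```text
19.7 18.11 [  8.3   3.3 -18.6] 29.15 34.5583
20.3 18.16 [ 10.5   4.5 -22.2] 29.35 35.0083
```

View pics/s7c.png

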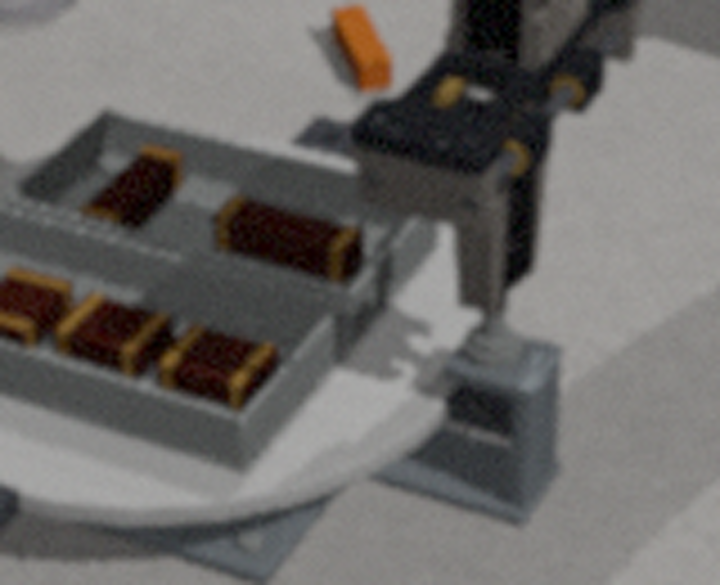

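View pics/t7.png

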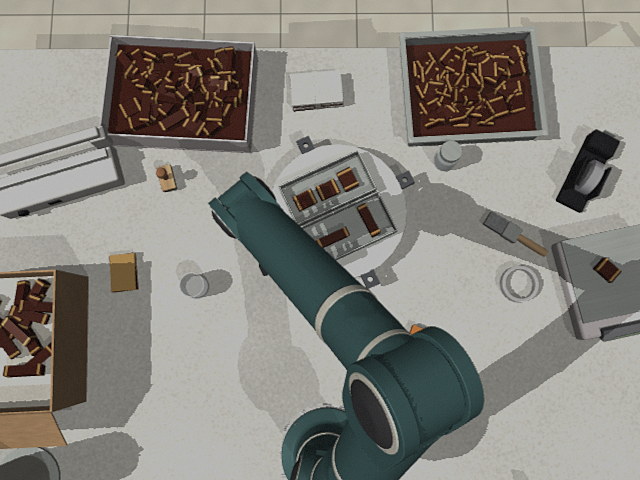

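The lift stalled at 18.1 mm while the force rose from 11 N to 22 N, so the plunger is at its stop. Bystanders haven't moved. I check that the hold is steady, then hand in.

Run:
```python
from h import *
for _ in range(3):
    robot.hold(0.5);s=robot.observe();print((s["tcp_pos"][2]-102.25).round(2),s["contact_force"].round(1),round(s["grip_width"]*92,2),s["t"])
if s["contact_force"][2]<-15: robot.job_done();print("done")
```

```text
18.16 [ 10.4   4.4 -23.3] 29.04 35.6083
18.17 [ 10.7   4.  -23.4] 29.3 36.1083
18.17 [ 10.4   4.1 -23.4] 29.1 36.6083
the job is handed in; nothing more can be done
done
```

All three cartons are in the right trays, and I handed the job in at about 36.6 s with the plunger held fully out.

- **Cartons:** both flats went into tray_b, which already held a flat, and the stick went into tray_a beside the other stick. I let go of each one there. The scene and top pictures after the pull show three flats in one tray and two sticks in the other, with no carton touching another.
- **Plunger:** I gripped the knob at 50 N and pulled it straight up. It stopped at about 18.2 mm while the pull rose from 11 N to 22–23 N, which means it is against its stop. It held there for 1.5 s with no slip before I handed in.
- **Bystanders:** the last top picture shows the glue jar, open jar, tape, brush, stamp and sleeves where they were. The orange look-alike, now mostly hidden by the arm, shows at its old place.

**What disagreed:** the wrist and top cameras put the turntable up to about 5 mm apart, so I aimed between them. The network also gave some false knob hits at the stamp and at the turntable's centre, which I ignored. While holding the plunger there was a side load of about 11 N on the knob, and it stayed steady.

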